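# Push the leftover paint tin through the self-closing gate

### The job

Put the yellow-lidded paint tin away in the take-back tray: push the orange self-closing gate open with one fingertip while the tin is still in the entry lane, and before the gate swings back push the tin through the gap with the other finger, far enough in that the gate shuts fully behind it. Open the gate with the finger, not with the tin; only push the tin gently along the floor, upright, never pinching or lifting it, and leave everything else where it stands.

Things in the scene. Friction and masses are not known exactly. Their poses are not given: they have to be found in the camera images.
- tray: Fixed grey take-back tray. Origin: on the table under the middle of the gate opening. +x runs along the entry lane in the direction tins go in, +y to the left of that, z up. Floor top 6 mm above the table; rails 6 mm thick, tops 20 mm above the table; all open from above. Gate plane at x = 0: hinge post at y +37 mm (58 mm tall), stop post at y -37 mm (50 mm tall), both 10 mm thick.
- lane (a point): Middle of the entry lane's floor (tray x -95 mm, y 0). The lane runs from tray x -190 mm (its outer end, without a rail) to the gate at x 0, 64 mm wide between the rails (y -32 to +32 mm), with a yellow pad on the floor.
- collect (a point): Middle of the floor of the collecting area behind the gate (tray x 105, y -55 mm). The area spans tray x 0 to 204 mm, y -142 to +32 mm, railed all round except at the gate.
- gate (a joint): The orange self-closing gate: an upright flap 64 mm long, 4 mm thick, from 10 to 48 mm above the table, on a vertical hinge at tray x 0, y +37 mm. 0 = shut, across the lane; grows to 1.75 rad as the free end swings into the collecting area (tray +x), the only way it opens. A damped spring shuts it from wide open in about 1 s; 2 to 4 N at its middle open it.
- gate_tip (a point): Middle of the free end of the gate, 67 mm from the hinge axis, 29 mm above the table.
- tin: The loose tin to be pushed: round upright paint tester tin with YELLOW lid, 42 mm diameter, 42 mm tall, about 0.1 kg. Origin: centre of its underside. It stands in the entry lane, its centre 85 to 125 mm before the gate plane.
- tin_blue: Bystander in the collecting area: the same kind of tin (42 x 42 mm), blue lid. Origin: centre of underside.
- tin_red: Bystander in the collecting area: the same kind of tin, red lid. Origin: centre of underside.
- tin_white: Bystander on the table beside the entry lane: the same kind of tin, white lid. Origin: centre of underside.
- brush: Bystander: paint brush 180 mm long lying on the table.
- opener: Bystander: screwdriver 190 mm long, red handle, lying on the table.
- mug: Bystander: blue mug, 80 mm diameter, 90 mm tall.
- can_big: Bystander: big paint can, 100 mm diameter, 120 mm tall.
Mind the look-alikes: they are no part of the job. Leave any turquoise look-alike of the tin alone.

How it is judged:
By the outcome, as a careful person would: the job done as asked, in the order asked, and still so for the second after the job is handed in, with the robot touching nothing.
It also fails if it takes over 40 s, if anything falls off the work surface, if the arm or the gripper's body presses on something with over 40 N, if the wrist force passes 120 N, or if a joint passes its speed limit or range.

### The arm

A 7-joint arm with a two-finger parallel gripper is mounted at the origin on the work surface. World frame = base frame: x ahead of the robot, y to its left, z up, the work surface at z = 0. Lengths are in m, angles in degrees, forces in N, time in s.
With the tool pointing down it reaches from about 0.425 to 0.875 m from the base axis. Payload 4.7 kg.
Tool frame: the origin (TCP) lies between the finger pads; the fingertips stand env.finger_overhang ahead of it and the grasp point (between the pads) lies 5 mm behind it (env.finger_overhang is the distance from the TCP to the fingertips, in m); z points along the fingers, y is the line along which they close (so a half turn about z gives the same grasp; the last joint's range is limited). The gripper opens to 87 mm and grips with 3 to 60 N. Pads are 19 mm wide; open, the fingers measure 117 mm over their backs; the gripper's body (75 mm by 190 mm) begins 51 mm behind the grasp point.
Start: joints at [-73.447, 18.392, -4.016, 83.108, 1.295, 78.541, -3.26], TCP at [0.176, 0.626, 0.214] pointing down, gripper open.
Joint ranges: [-163.93, 163.93], [-17.29, 119.83], [-79.2, 71.16], [3.27, 140.29], [-89.18, 269.18], [5.43, 117.66], [-154.24, 154.24]. Speed limits (degrees/s): [147.25, 147.25, 180, 180, 180, 180, 180].

### API

Orientations are given as [roll, pitch, yaw] about the fixed x, y, z axes, in that order (R = Rz(yaw) Ry(pitch) Rx(roll)).
In Python, from cell import telemetry, eyes, env, models gives the robot as it stands. The module is installed in compiled form; this text tells all that it offers.
- The arm moves only by the tool drive_tool, never from a script. Its arguments are lists of equal length, an entry for each row: "angular": the turn, a rotation vector about the tool's x, y, z in rad, a list of three; "delta_pos": the shift along the tool's x, y, z in cm, a list of three; "gripper": the finger opening in cm, from 0 to 8.7. A call has 1 to 20 rows; each row shifts and turns the commanded pose from where the row before left it, along the tool's axes as they then stand; what a row does not reach is not made up. A row lasts 1/10 s, in which the tool goes at most 50 mm and 8.59 degrees, less where a joint would pass 70% of its speed; a pose out of reach is approached as far as the arm can. A call with a gripper value outside its range is refused whole. The fingers move at their own pace and stop on an object; "squeeze" is the grip in N (left out, the last holds). Time passes only in rows, so rows that do not move let the fingers close. It gives the time, the measured TCP pose, the force, the opening and the grip force at its end, in the units of the state.
- telemetry.get_obs(): the state, without advancing time (a new reading comes with each control period).
- eyes.read_camera(name): name is "scene" or "top"; returns a dict with "pixels" (420x560x3 uint8, red, green, blue), "mtx" (3x3 intrinsics, pixels), "D" ([k1, k2, p1, p2, k3] as OpenCV has them; the pictures are not rectified), "origin" and "orientation" of the camera in the world. Camera axes: x right, y down, z forward; pixel columns grow to the right and rows downward; lengths in m; the calibration is good to about 2 mm. A picture is of the moment at which its call begins. There is no depth.
- env.sign_off(): hands the job in; it is judged then, once.
Trained networks look in a picture, given as the dict that the camera call returned (one of the last four; its "shot" number tells which), for a name from the list of things; names that differ only in an ending like _2 or _b are one class to them, and where a whole thing is asked for, a point or a joint stands for the part that bears it (a point fixed in the world has none). Each returns a list of dicts, best first, with "p" (0 to 1); they miss things now and then, are a little off and sometimes report something else, mostly with a low value. They report only what shows in the picture. A call takes as long as a camera call. They do not tell look-alikes from the thing itself.
- models.search_frame(picture, target): "centre" ([column, row] in pixels, amid what is visible of it).
- models.cut_out(picture, target): "pixels" (420x560 bool, what is visible of it) and "centre" ([column, row] in pixels, amid what is visible of it).
The state is a dict: "time_s": time; "qpos": joint angles; "joint_velocities": joint speeds; "effort": joint torques, N m; "tool_pos": TCP position; "tool_rot": TCP orientation; "force": force on the tool from outside, world axes, zero at the start; "wrist_torque": the same for the moment, N m; "grip_width": finger opening in m; "grasp_force": force on a finger pad.
Only numpy, scipy, OpenCV 4.12 (cv2) and the standard library are available. Lean on these libraries where they do the work, as an engineer would, in place of code of your own. Each camera call takes 0.05 s, during which the arm holds its last target. There are 200 camera calls.

## Working session

There is one attempt and no reset: what is moved stays moved. The work goes in short steps, Python scripts to look and compute and a tool call to move; the robot and the scene stay as the last step left them, time stands still between calls to the robot, and variables do not carry over. Pictures are saved under pics/ and viewed, at most 10 in all, crops included, and the job is handed in when it is done.

Besides the shell and the picture viewer there is one more tool, called after "Request:" as name(argument=value, ...) on one line, values as JSON. drive_tool: Moves the arm, as the interface text tells. Its arguments: {"type":"object","properties":{"angular":{"type":"array","items":{"type":"array","items":{"type":"number"}}},"delta_pos":{"type":"array","items":{"type":"array","items":{"type":"number"}}},"gripper":{"type":"array","items":{"type":"number"}},"squeeze":{"type":"number"}},"required":["angular","delta_pos","gripper"]}

```bash
mkdir -p pics
cat > h.py <<'E'
import numpy as np, cv2
from cell import telemetry, eyes, env, models
from scipy.spatial.transform import Rotation as R
def cam(n):
    return eyes.read_camera(n)
def rot(p):
    o=np.array(p["orientation"],float)
    if o.shape==(3,3): return o
    if o.size==4: return R.from_quat(o).as_matrix()
    return R.from_euler('xyz',o,degrees=True).as_matrix()
def toz(p,uv,z):
    q=cv2.undistortPoints(np.array(uv,float).reshape(-1,1,2),np.array(p["mtx"]),np.array(p["D"])).reshape(-1,2)
    d=np.c_[q,np.ones(len(q))]@rot(p).T; o=np.array(p["origin"])
    return o+d*((z-o[2])/d[:,2])[:,None]
def proj(p,X):
    r=rot(p).T; return cv2.projectPoints(np.array(X,float).reshape(-1,3),cv2.Rodrigues(r)[0],-r@np.array(p["origin"]),np.array(p["mtx"]),np.array(p["D"]))[0].reshape(-1,2)
E
python3 - <<'E'
from h import *
print(env.finger_overhang, telemetry.get_obs())
for n in("scene","top"):
    p=cam(n); cv2.imwrite(f"pics/{n}0.png",p["pixels"][:,:,::-1]); print(n,p["origin"],p["orientation"],p["mtx"])
    for t in("tray","gate","gate_tip","tin","tin_blue","tin_red","tin_white"):
        print(t,[(np.round(d["centre"]),round(d["p"],2)) for d in models.search_frame(p,t)[:4]])
E
```

```text
0.014 {'time_s': 0.0, 'qpos': array([-73.44726311,  18.43923975,  -4.01526348,  83.17522852,
         1.29440037,  78.54099105,  -3.25763395]), 'joint_velocities': array([ 0.0244039 ,  0.11187476,  0.08611795, -0.0619813 , -0.00659501,
       -0.09130862,  0.00196778]), 'effort': array([-1.57211758e-06, -4.91280127e+01, -4.03657313e-01, -3.12535536e+01,
       -6.36885781e-02,  4.37744055e-02,  1.92657567e-04]), 'tool_pos': array([0.17627335, 0.62504364, 0.21265659]), 'tool_rot': array([-1.79889750e+02,  5.28313833e-03,  1.64259017e+02]), 'force': array([-0.835195  , -0.09715802, -0.13107098]), 'wrist_torque': array([-0.02598536,  0.00837152, -0.01143759]), 'grasp_force': 0.0, 'grip_width': 0.08712632219258436}
scene [ 1.37231978 -0.29661548  0.61551534] [-119.63508868   -1.1050916    73.52667164] [[400.3040459    0.         280.90382579]
 [  0.         400.3040459  209.91870403]
 [  0.           0.           1.        ]]
tray [(array([318., 244.]), 0.67)]
gate [(array([293., 233.]), 0.47)]
gate_tip [(array([293., 231.]), 0.65)]
tin [(array([235., 276.]), 0.68), (array([254., 243.]), 0.66)]
tin_blue [(array([374., 244.]), 0.8), (array([172., 200.]), 0.25)]
tin_red [(array([345., 251.]), 0.64)]
tin_white [(array([274., 268.]), 0.79)]
top [0.2323143  0.00565884 1.63761985] [-172.27235814   -1.44926357  -88.54924779] [[544.87495135   0.         280.92313563]
 [  0.         544.87495135 205.79062477]
 [  0.           0.           1.        ]]
tray [(array([248., 175.]), 0.65)]
gate [(array([268., 190.]), 0.52), (array([167., 277.]), 0.36)]
gate_tip [(array([239., 148.]), 0.45)]
tin [(array([306., 174.]), 0.55)]
tin_blue [(array([302., 142.]), 0.59), (array([209., 150.]), 0.51)]
tin_red [(array([239., 145.]), 0.61)]
tin_white [(array([301., 140.]), 0.69), (array([248., 177.]), 0.45)]
```

Run:
```python
import cv2
a=cv2.imread("pics/scene0.png")[150:330,140:440]; b=cv2.imread("pics/top0.png")[80:280,120:400]
cv2.imwrite("pics/sc1.png",cv2.resize(a,(780,468),interpolation=2)); cv2.imwrite("pics/tp1.png",cv2.resize(b,(784,560),interpolation=2))
```

```text
(no output)
```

View pics/sc1.png

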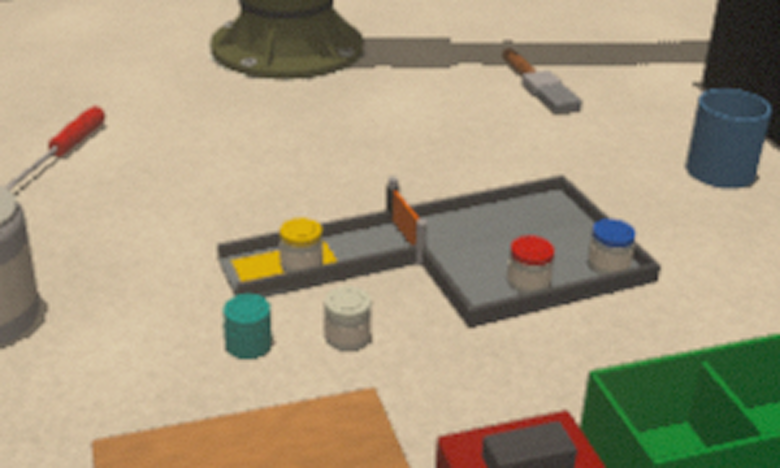

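View pics/tp1.png

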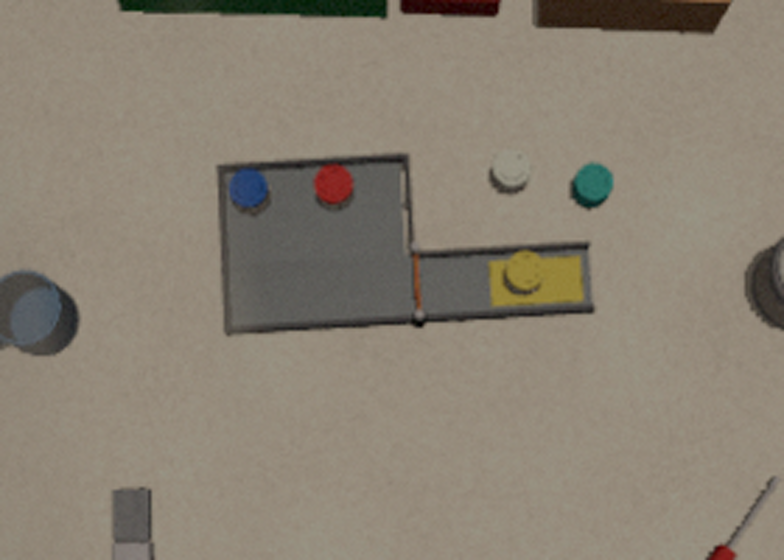

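Scene view: the yellow tin is on the lane's pad, at about (256,240) in full pixels. The gate is shut at about (296,233), and red and blue stand at the far right edge of the collecting area. The white and turquoise tins are outside the lane. In the top view, tray +x points image-left and the hinge post is at about (270,193). Next I fit the tray pose.

```bash
cat >> h.py <<'E'
def tr2w(P,X):
    X=np.array(X,float).reshape(-1,3); c,s=np.cos(P[2]),np.sin(P[2])
    return np.c_[P[0]+c*X[:,0]-s*X[:,1],P[1]+s*X[:,0]+c*X[:,1],X[:,2]]
def w2tr(P,X):
    X=np.array(X,float).reshape(-1,3); c,s=np.cos(P[2]),np.sin(P[2]); d=X[:,:2]-P[:2]
    return np.c_[c*d[:,0]+s*d[:,1],-s*d[:,0]+c*d[:,1],X[:,2]]
def lids(p,P,sat=True):
    """lid colour blobs -> tray mm of lid-top centre"""
    hsv=cv2.cvtColor(p["pixels"],cv2.COLOR_RGB2HSV); out={}
    return hsv
E
python3 - <<'E'
from h import *
from scipy.optimize import least_squares
T=cam("top");S=cam("scene")
Z=.02
tp=[((219,165),(.21,-.148,Z)),((228,334),(.21,.038,Z)),((588,243),(-.19,-.038,Z)),((593,311),(-.19,.038,Z)),((419,316),(0,.037,.058)),((416,246),(0,-.037,.05))]
sp=[((562,178),(.21,.038,Z)),((658,266),(.21,-.148,Z)),((219,245),(-.19,.038,Z)),((237,285),(-.19,-.038,Z)),((393,181),(0,.037,.058)),((420,222),(0,-.037,.05))]
tu=np.array([a for a,_ in tp])/2.8+[120,80]; su=np.array([a for a,_ in sp])/2.6+[140,150]
tx=[b for _,b in tp]; sx=[b for _,b in sp]
def f(P,w=(1,1)): return np.r_[w[0]*(proj(T,tr2w(P,tx))-tu).ravel(),w[1]*(proj(S,tr2w(P,sx))-su).ravel()]
for w in((1,1),(1,0),(0,1)):
    r=least_squares(f,[.5,0,1.57],args=(w,),loss='soft_l1'); print(w,np.round(r.x,4),np.round(r.fun,1))
    if w==(1,1):P=r.x
np.save("P.npy",P)
for n,p in(("top",T),("scene",S)):
  for t in("tin","tin_blue","tin_red","tin_white"):
    for d in models.cut_out(p,t)[:3]:
        print(n,t,round(d["p"],2),np.round(d["centre"]),np.round(w2tr(P,toz(p,[d["centre"]],.03))[0]*1e3),d["pixels"].sum())
  hsv=cv2.cvtColor(p["pixels"],cv2.COLOR_RGB2HSV)
  x,y=(300,177) if n=="top" else (256,238)
  print(p["pixels"][y-6:y+7:3,x-12:x+16:4].tolist())
E
```

```text
(1, 1) [0.5237 0.0079 1.6584] [-0.6 -0.4 -1.4 -0.6  0.7 -0.4  0.9 -0.1  0.2 -0.6 -0.2  0.2  0.  -1.5
  0.6 -0.5 -1.1 -1.  -0.2  0.1 -0.3 -1.2  0.3 -0.5]
(1, 0) [0.5228 0.0078 1.6596] [-0.6  0.  -1.4 -0.2  0.8 -0.2  0.9  0.1  0.3 -0.3 -0.2  0.6 -0.  -0.
  0.  -0.  -0.  -0.  -0.  -0.  -0.  -0.   0.  -0. ]
(0, 1) [0.5263 0.0073 1.6576] [-0.  -0.  -0.  -0.   0.  -0.   0.  -0.   0.  -0.   0.  -0.   0.3 -1.
  0.9  0.1 -1.1 -0.5 -0.3  0.7 -0.2 -0.7  0.4  0.1]
top tin 0.69 [306. 177.] [-113.   -7.   30.] 179
top tin 0.48 [329. 144.] [-189. -105.   30.] 179
top tin_blue 0.75 [208. 147.] [ 180. -116.   30.] 177
top tin_red 0.66 [238. 146.] [  89. -116.   30.] 177
top tin_red 0.36 [266. 184.] [ 9.  8. 30.] 40
top tin_white 0.67 [300. 140.] [-102. -121.   30.] 151
top tin_white 0.34 [128. 192.] [426.   6.  30.] 793
[[[76, 75, 72], [83, 80, 79], [83, 81, 75], [85, 85, 80], [145, 127, 56], [129, 111, 50], [125, 110, 70]], [[95, 95, 90], [95, 94, 91], [148, 131, 56], [137, 121, 62], [148, 131, 59], [150, 132, 57], [144, 127, 56]], [[101, 99, 96], [95, 95, 92], [150, 134, 60], [97, 82, 40], [149, 13
[... 561 characters left out ...]
  30.] 971
scene tin_white 0.95 [270. 269.] [-118. -117.   30.] 377
scene tin_white 0.28 [344. 248.] [  90. -103.   30.] 361
[[[211, 190, 162], [210, 191, 162], [211, 193, 163], [209, 194, 162], [208, 189, 160], [211, 189, 162], [209, 190, 163]], [[208, 189, 161], [208, 184, 140], [215, 169, 10], [214, 173, 10], [216, 173, 10], [171, 156, 134], [119, 110, 98]], [[209, 189, 162], [209, 167, 10], [216, 174, 10], [215, 171, 10], [198, 159, 10], [95, 83, 51], [71, 65, 59]], [[73, 67, 62], [125, 103, 43], [215, 172, 10], [199, 160, 10], [184, 147, 10], [109, 108, 97], [125, 125, 118]], [[71, 68, 61], [116, 109, 95], [138, 119, 67], [134, 111, 43], [117, 107, 80], [196, 159, 46], [130, 128, 122]]]
```

```bash
cat >> h.py <<'E'
P=np.load("P.npy")
def delta(x,y,z,phi,o=None):
    """from the measured pose to TCP tray (mm), phi deg: shift in tool axes (cm) and turn about tool z (rad)"""
    o=telemetry.get_obs(); M=R.from_euler('xyz',o["tool_rot"],degrees=True)
    w=tr2w(P,[[x/1e3,y/1e3,z/1e3]])[0]; d=M.inv().apply(w-o["tool_pos"])*100
    G=R.from_euler('xyz',[180,0,np.degrees(P[2])+90+phi],degrees=True)
    print("target",np.round(w,4),"shift cm",np.round(d,2),"turn",np.round((M.inv()*G).as_rotvec(),4))
def where():
    o=telemetry.get_obs(); t=w2tr(P,[o["tool_pos"]])[0]*1e3; phi=o["tool_rot"][2]-90-np.degrees(P[2])
    phi=(phi+180)%360-180; a=np.radians(phi); h=o["grip_width"]*500+7.5; v=h*np.array([np.cos(a),np.sin(a)])
    print("t",round(o["time_s"],2),"tcp",np.round(t,1),"phi",round(phi,1),"open",round(o["grip_width"]*1e3,1),"L",np.round(t[:2]+v,1),"T",np.round(t[:2]-v,1),"F",np.round(o["force"],1),"rot",np.round(o["tool_rot"],2))
def lid(p,k=0):
    for d in models.cut_out(p,"tin")[:4]:
        print("tin",round(d["p"],2),np.round(w2tr(P,toz(p,[d["centre"]],.03))[0]*1e3))
    # yellow lid pixels
E
python3 - <<'E'
from h import *
T=cam("top");S=cam("scene")
print(w2tr(P,toz(T,[[307.1,176.8]],.048))*1e3,w2tr(P,toz(S,[[255.8,238.8]],.048))*1e3)
where(); delta(-99,-6,100,0)
E
```

```text
[[-113.38011745   -4.56690857   48.        ]] [[-116.26344479  -10.96365773   48.        ]]
t 1.4 tcp [645.8 291.9 213.8] phi -20.8 open 86.7 L [693.3 273.9] T [598.2 309.9] F [0.1 0.3 0.5] rot [180.     0.   164.25]
target [ 0.5384 -0.0902  0.1   ] shift cm [-54.26 -59.08  11.38] turn [ 1.000e-04  1.000e-04 -3.624e-01]
```

Request:
drive_tool(angular=[[0, 0, 0], [0, 0, 0], [0, 0, 0], [0, 0, 0], [0, 0, 0], [0, 0, 0], [0, 0, 0], [0, 0, 0], [0, 0, 0], [0, 0, 0], [0, 0, 0], [0, 0, 0], [0, 0, 0], [0, 0, 0], [0, 0, 0], [0, 0, 0], [0, 0, 0], [0, 0, 0], [0, 0, 0], [0, 0, 0]], delta_pos=[[-2.7, -2.95, 0], [-2.7, -2.95, 0], [-2.7, -2.95, 0], [-2.7, -2.95, 0], [-2.7, -2.95, 0], [-2.7, -2.95, 0], [-2.7, -2.95, 0], [-2.7, -2.95, 0], [-2.7, -2.95, 0], [-2.7, -2.95, 0], [-2.7, -2.95, 0], [-2.7, -2.95, 0], [-2.7, -2.95, 0], [-2.7, -2.95, 0], [-2.7, -2.95, 0], [-2.7, -2.95, 0], [-2.7, -2.95, 0], [-2.7, -2.95, 0], [-2.7, -2.95, 0], [-2.7, -2.95, 0]], gripper=[8.7, 8.7, 8.7, 8.7, 8.7, 8.7, 8.7, 8.7, 8.7, 8.7, 8.7, 8.7, 8.7, 8.7, 8.7, 8.7, 8.7, 8.7, 8.7, 8.7])

```text
time_s: 3.4
tool_pos: [0.5367, -0.0902, 0.2142]
tool_rot: [180.0, 0.1, 164.3]
force: [1.5, 0.5, 0.2]
grip_width: 0.0871
grasp_force: 0.0
```

Request:
drive_tool(angular=[[0, 0, -0.091], [0, 0, -0.091], [0, 0, -0.091], [0, 0, -0.09], [0, 0, 0]], delta_pos=[[0, 0, 0], [0, 0, 0], [0, 0, 0], [0, 0, 0], [0, 0, 0]], gripper=[8.7, 8.7, 8.7, 8.7, 8.7])

```text
time_s: 3.9
tool_pos: [0.5361, -0.0887, 0.2139]
tool_rot: [180.0, 0.0, -174.9]
force: [-0.1, -0.3, 0.7]
grip_width: 0.0871
grasp_force: 0.0
```

Run:
```python
from h import *
where(); delta(-100,-6,39,0)
```

```text
t 3.9 tcp [-97.3  -3.8 213.9] phi 0.0 open 87.1 L [-46.3  -3.8] T [-148.4   -3.9] F [-0.1 -0.3  0.7] rot [ 1.7999e+02  2.0000e-02 -1.7493e+02]
target [ 0.5385 -0.0912  0.039 ] shift cm [-0.21 -0.27 17.49] turn [0.0002 0.0003 0.0008]
```

Request:
drive_tool(angular=[[0, 0, 0], [0, 0, 0], [0, 0, 0], [0, 0, 0], [0, 0, 0]], delta_pos=[[-0.1, -0.1, 3.3], [-0.1, -0.1, 3.3], [0, 0, 3.3], [0, 0, 3.2], [0, 0, 0]], gripper=[8.7, 8.7, 8.7, 8.7, 8.7])

```text
time_s: 4.4
tool_pos: [0.5346, -0.09, 0.0789]
tool_rot: [180.0, -0.5, -175.1]
force: [-0.6, -0.4, 0.3]
grip_width: 0.0869
grasp_force: 0.0
```

Run:
```python
from h import *
S=cam("scene");T=cam("top");where(); 
a=cv2.resize(S["pixels"][165:285,200:380],(780,520),interpolation=2);cv2.imwrite("pics/a1.png",a[:,:,::-1])
lid(S);lid(T)
```

```text
t 4.5 tcp [-99.5  -5.9  83.2] phi -0.0 open 87.2 L [-48.4  -5.9] T [-150.6   -5.8] F [-0.3  0.6  0.9] rot [-1.7998e+02 -2.0000e-02 -1.7502e+02]
tin 0.69 [-119.   -6.   30.]
tin 0.61 [-202. -113.   30.]
tin 0.39 [-3. 20. 30.]
```

View pics/a1.png

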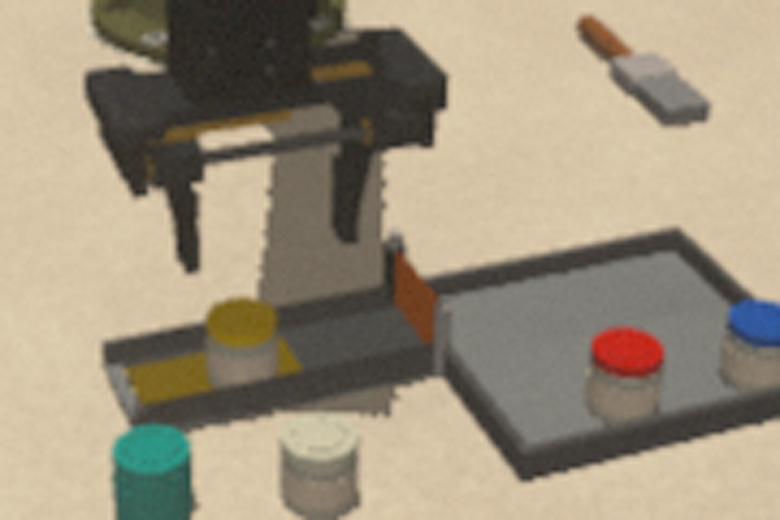

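Run:
```python
from h import *
S=cam("scene"); o=telemetry.get_obs(); z=o["tool_pos"][2]-.014
for x in(-.1585,-.143,-.056,-.0405): print((proj(S,tr2w(P,[[x,-.006,z]]))-[200,165])*4.333)
```

```text
[[168.61098424 295.91886312]]
[[194.52828466 290.95813355]]
[[335.27441628 264.01522907]]
[[359.53777547 259.36996415]]
```

Run:
```python
from h import *
print(telemetry.get_obs()["tool_pos"])
S=cam("scene"); T=cam("top");where();z=telemetry.get_obs()["tool_pos"][2]-.014
a=cv2.resize(S["pixels"][165:285,200:380],(390,260),interpolation=2)
b=cv2.resize(T["pixels"][120:220,210:360],(390,260),interpolation=2)
for x in(-.1585,-.143,-.056,-.0405):
  for y in (-.0155,.0035):
   u=(proj(S,tr2w(P,[[x,y,z]]))[0]-[200,165])*2.1667; cv2.circle(a,tuple(int(v) for v in u),2,(255,0,255),-1)
   u=(proj(T,tr2w(P,[[x,y,z]]))[0]-[210,120])*2.6; cv2.circle(b,tuple(int(v) for v in u),2,(255,0,255),-1)
cv2.imwrite("pics/a2.png",np.hstack([a,b])[:,:,::-1])
```

```text
[ 0.53988632 -0.09075271  0.08489189]
t 4.75 tcp [-99.5  -7.1  84.5] phi 0.0 open 86.6 L [-48.7  -7.1] T [-150.3   -7.1] F [ 0.6 -0.1  0.3] rot [ 179.99    0.18 -174.96]
```

View pics/a2.png

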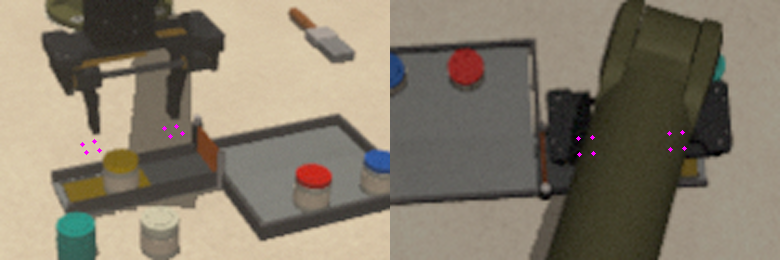

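Run:
```python
from h import *
S=cam("scene");z=telemetry.get_obs()["tool_pos"][2]-.014
a=S["pixels"][200:245,225:295].copy()
a=cv2.resize(a,(770,495),interpolation=cv2.INTER_NEAREST)
cv2.imwrite("pics/a3.png",a[:,:,::-1])
for x in(-.1585,-.143,-.056,-.0405): print((proj(S,tr2w(P,[[x,-.006,z],[x,-.006,z+.017]]))-[225,200])*11)
```

```text
[[153.14685185 368.84745866]
 [150.6741029  305.17708662]]
[[218.91859461 356.24506409]
 [217.01617845 292.79205429]]
[[576.10180111 287.79755888]
 [577.19601276 225.54668606]]
[[637.67765424 275.99627244]
 [639.27122896 213.95635734]]
```

View pics/a3.png

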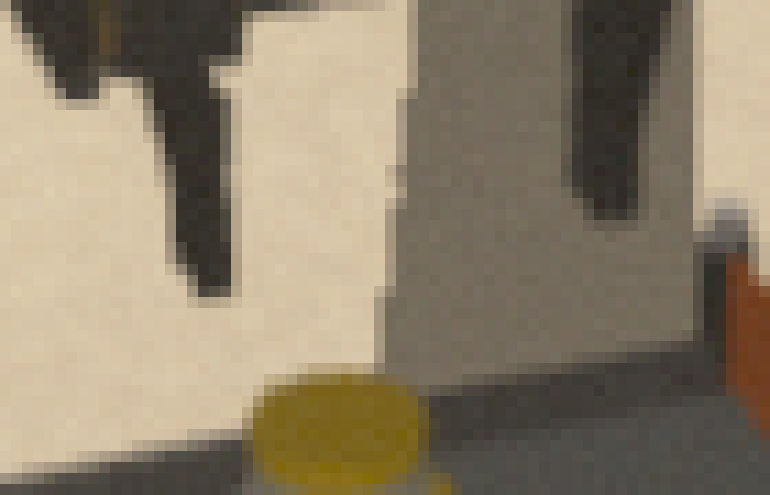

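Request:
drive_tool(angular=[[0, 0, 0], [0, 0, 0], [0, 0, 0], [0, 0, 0]], delta_pos=[[0, -0.1, 1.5], [0, 0, 1.5], [0, 0, 1], [0, 0, 0]], gripper=[8.7, 8.7, 8.7, 8.7])

```text
time_s: 5.2
tool_pos: [0.5363, -0.0915, 0.0402]
tool_rot: [180.0, -0.3, -175.0]
force: [0.1, 0.1, -0.3]
grip_width: 0.087
grasp_force: 0.0
```

Run:
```python
from h import *
S=cam("scene");where();z=telemetry.get_obs()["tool_pos"][2]-.014
a=S["pixels"][200:255,225:305].copy()
a=cv2.resize(a,(800,550),interpolation=cv2.INTER_NEAREST)
for x in(-.1585,-.143,-.056,-.0405):
  for y in (-.0155,.0035):
    u=(proj(S,tr2w(P,[[x,y,z]]))[0]-[225,200])*10; cv2.circle(a,tuple(int(v) for v in u),3,(255,0,255),-1)
cv2.imwrite("pics/a4.png",a[:,:,::-1])
```

```text
t 5.25 tcp [-100.3   -4.6   41.3] phi 0.0 open 87.1 L [-49.2  -4.6] T [-151.3   -4.7] F [ 0.4 -0.3  0. ] rot [-1.7999e+02 -1.7000e-01 -1.7496e+02]
```

View pics/a4.png

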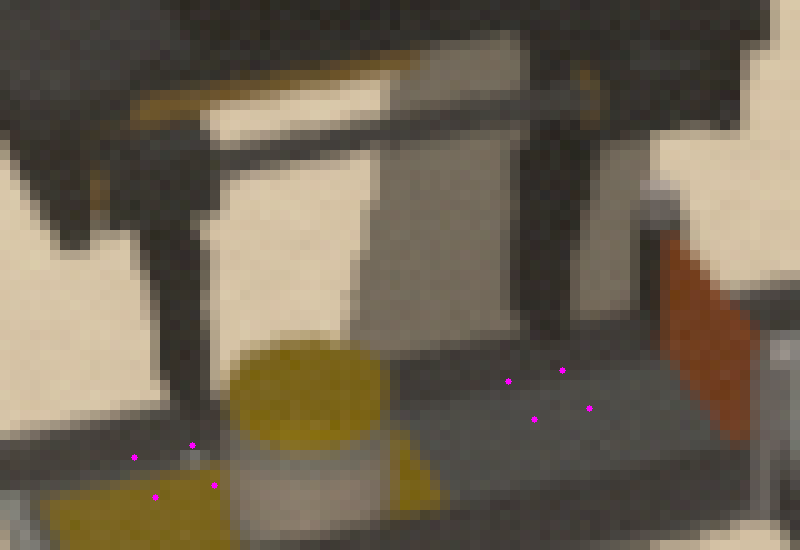

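Request:
drive_tool(angular=[[0, 0, 0], [0, 0, 0], [0, 0, 0], [0, 0, 0]], delta_pos=[[0, 0, 0.5], [0, 0, 0.5], [0, 0, 0.4], [0, 0, 0]], gripper=[8.7, 8.7, 8.7, 8.7])

```text
time_s: 5.65
tool_pos: [0.5379, -0.0915, 0.0282]
tool_rot: [180.0, -0.0, -174.9]
force: [-0.2, 0.5, -0.1]
grip_width: 0.0871
grasp_force: 0.0
```

Request:
drive_tool(angular=[[0, 0, 0], [0, 0, 0], [0, 0, 0], [0, 0, 0], [0, 0, 0], [0, 0, 0], [0, 0, 0], [0, 0, 0], [0, 0, 0], [0, 0, 0], [0, 0, 0]], delta_pos=[[0, 0.3, 0], [0, 0.5, 0], [0, 0.6, 0], [0, 0.6, 0], [0, 0.6, 0], [0, 0.7, 0], [0, 0.7, 0], [0, 0.7, 0], [0, 0.7, 0], [0, 0.6, 0], [0, 0.2, 0]], gripper=[8.7, 8.7, 8.7, 8.7, 8.7, 8.7, 8.7, 8.7, 8.7, 8.7, 8.7])

```text
time_s: 6.75
tool_pos: [0.5327, -0.0291, 0.0286]
tool_rot: [180.0, -0.0, -174.9]
force: [0.2, -2.1, -0.3]
grip_width: 0.0867
grasp_force: 1.1
```

Run:
```python
from h import *
S=cam("scene");where();T=cam("top");where();lid(S);lid(T)
a=cv2.resize(S["pixels"][195:265,225:335],(550,350),interpolation=2)
b=cv2.resize(T["pixels"][120:220,230:300],(245,350),interpolation=2)
cv2.imwrite("pics/b1.png",np.hstack([a,b])[:,:,::-1])
```

```text
t 6.8 tcp [-37.4  -5.7  28.6] phi 0.1 open 87.3 L [13.8 -5.6] T [-88.5  -5.8] F [-1.1 -1.8  0. ] rot [ 1.7997e+02 -1.0000e-02 -1.7490e+02]
t 6.85 tcp [-37.5  -5.7  28.6] phi 0.1 open 87.2 L [13.7 -5.6] T [-88.6  -5.7] F [ 0.2 -1.2 -0.2] rot [ 1.7995e+02 -1.0000e-02 -1.7491e+02]
tin 0.67 [-65.  -6.  30.]
tin 0.58 [-200. -112.   30.]
tin 0.24 [  80. -114.   30.]
tin 0.55 [-185. -103.   30.]
```

View pics/b1.png

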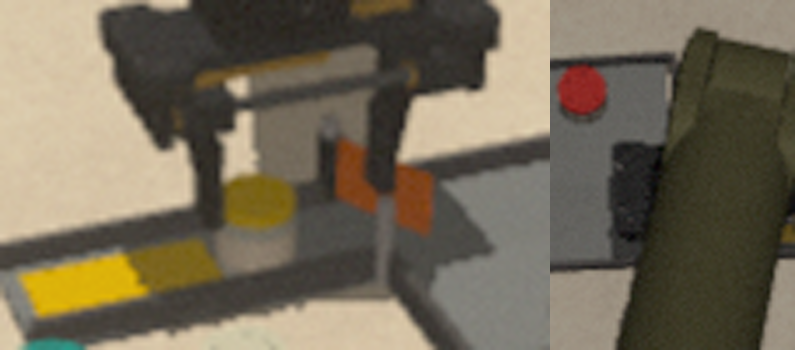

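Scene view: L has the gate partly open at about (305,233), with the tin upright just ahead of T in the lane at about (277,235). Next I swing L toward the hinge side to open the gate wide.

Request:
drive_tool(angular=[[0, 0, 0], [0, 0, 0], [0, 0, -0.05], [0, 0, -0.05], [0, 0, -0.057], [0, 0, 0], [0, 0, 0]], delta_pos=[[0, 0.4, 0], [0, 0.5, 0], [0.6, -0.2, 0], [0.6, 0, 0], [0.6, 0, 0], [0, 0.5, 0], [0, 0, 0]], gripper=[8.7, 8.7, 8.7, 8.7, 8.7, 8.7, 8.7])

```text
time_s: 7.65
tool_pos: [0.5143, -0.0196, 0.0294]
tool_rot: [180.0, 0.1, -166.0]
force: [3.0, -0.7, 1.6]
grip_width: 0.0869
grasp_force: 1.4
```

Run:
```python
from h import *
S=cam("scene");where();lid(S)
```

```text
t 7.7 tcp [-26.5  12.   29.3] phi 9.0 open 86.9 L [23.8 20. ] T [-76.9   4. ] F [2.2 0.  2.4] rot [ 1.7997e+02  1.0000e-01 -1.6597e+02]
tin 0.7 [-60. -11.  30.]
tin 0.66 [-416.   80.   30.]
tin 0.63 [-200. -108.   30.]
tin 0.62 [427.  26.  30.]
```

Request:
drive_tool(angular=[[0, 0, 0], [0, 0, -0.01], [0, 0, -0.01], [0, 0, -0.01], [0, 0, -0.01], [0, 0, -0.01], [0, 0, -0.01], [0, 0, -0.007], [0, 0, 0]], delta_pos=[[-0.1, 0.6, 0], [-0.1, 0.6, 0], [-0.1, 0.6, 0], [-0.11, 0.6, 0], [-0.11, 0.6, 0], [-0.12, 0.6, 0], [-0.13, 0.6, 0], [-0.15, 0.65, 0], [0, 0, 0]], gripper=[8.3, 8.0, 7.6, 7.2, 6.8, 6.5, 6.1, 5.7, 5.7])

```text
time_s: 8.65
tool_pos: [0.5087, 0.0306, 0.0286]
tool_rot: [179.9, -0.0, -162.0]
force: [1.1, 0.0, 0.2]
grip_width: 0.058
grasp_force: 0.8
```

Run:
```python
from h import *
S=cam("scene");where();lid(S);T=cam("top");lid(T)
a=cv2.resize(S["pixels"][195:265,245:355],(550,350),interpolation=2)
b=cv2.resize(T["pixels"][120:220,230:300],(245,350),interpolation=2)
cv2.imwrite("pics/b2.png",np.hstack([a,b])[:,:,::-1])
```

```text
t 8.7 tcp [23.6 13.  28.6] phi 12.9 open 57.8 L [59.  21.2] T [-11.9   4.9] F [1.  1.2 0.3] rot [ 1.7992e+02 -1.0000e-02 -1.6204e+02]
tin 0.61 [-200. -107.   30.]
tin 0.51 [18. -4. 30.]
tin 0.75 [-186. -103.   30.]
tin 0.61 [-104. -128.   30.]
```

View pics/b2.png

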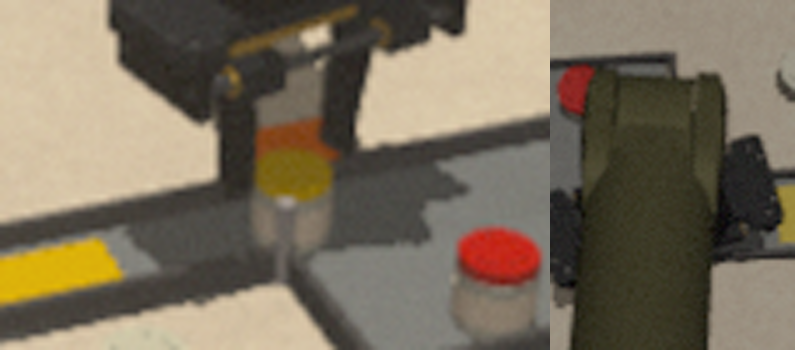

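Request:
drive_tool(angular=[[0, 0, -0.031], [0, 0, -0.031], [0, 0, -0.031], [0, 0, -0.031], [0, 0, 0]], delta_pos=[[-0.24, 0.31, 0], [-0.25, 0.31, 0], [-0.27, 0.31, 0], [-0.28, 0.31, 0], [0, 0, 0]], gripper=[5.6, 5.5, 5.3, 5.2, 5.2])

```text
time_s: 9.35
tool_pos: [0.5147, 0.045, 0.0288]
tool_rot: [180.0, 0.0, -154.9]
force: [1.4, 0.2, 0.7]
grip_width: 0.0522
grasp_force: 0.8
```

Run:
```python
from h import *
S=cam("scene");where();lid(S)
print(w2tr(P,toz(S,[[303.6,230]],.048))*1e3)
a=cv2.resize(S["pixels"][205:255,270:350],(800,500),interpolation=2)
cv2.imwrite("pics/b3.png",a[:,:,::-1])
```

```text
t 9.4 tcp [37.7  5.9 28.8] phi 20.0 open 52.0 L [69.2 17.4] T [ 6.3 -5.6] F [1.8 1.1 0.2] rot [ 1.7996e+02  3.0000e-02 -1.5496e+02]
tin 0.78 [34. -5. 30.]
tin 0.7 [-202. -110.   30.]
[[ 15.43180529 -14.15833217  48.        ]]
```

View pics/b3.png

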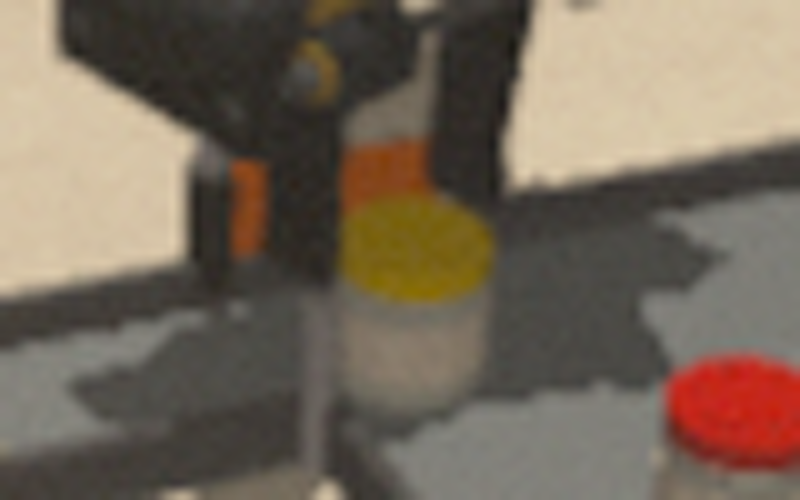

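Request:
drive_tool(angular=[[0, 0, -0.017], [0, 0, -0.052], [0, 0, -0.07], [0, 0, -0.07], [0, 0, -0.052], [0, 0, -0.017], [0, 0, 0], [0, 0, 0], [0, 0, 0]], delta_pos=[[-0.43, 0.72, 0], [-0.73, 1.28, 0], [-0.79, 1.6, 0], [-0.68, 1.63, 0], [-0.42, 0.97, 0], [-0.19, 0.38, 0], [0, 0, 0], [0, 0, 0], [0, 0, 0]], gripper=[5.2, 5.2, 5.2, 5.2, 5.2, 5.2, 5.6, 6.0, 6.0])

```text
time_s: 10.35
tool_pos: [0.5089, 0.116, 0.0288]
tool_rot: [-180.0, 0.0, -139.2]
force: [-0.4, 0.7, -0.4]
grip_width: 0.0589
grasp_force: 0.0
```

Run:
```python
from h import *
S=cam("scene");where();lid(S)
print([np.round(w2tr(P,toz(S,[d["centre"]],.03))[0]*1e3) for t in("gate","gate_tip") for d in models.search_frame(S,t)[:2]])
a=cv2.resize(S["pixels"][195:270,260:380],(800,500),interpolation=2)
cv2.imwrite("pics/c1.png",a[:,:,::-1])
```

```text
t 10.4 tcp [109.    5.3  28.8] phi 35.8 open 59.2 L [139.1  27. ] T [ 78.9 -16.4] F [0.5 0.1 0.9] rot [-179.99    0.   -139.16]
tin 0.87 [-198. -113.   30.]
tin 0.76 [106. -33.  30.]
[array([ 5., 28., 30.]), array([-4., 26., 30.])]
```

View pics/c1.png

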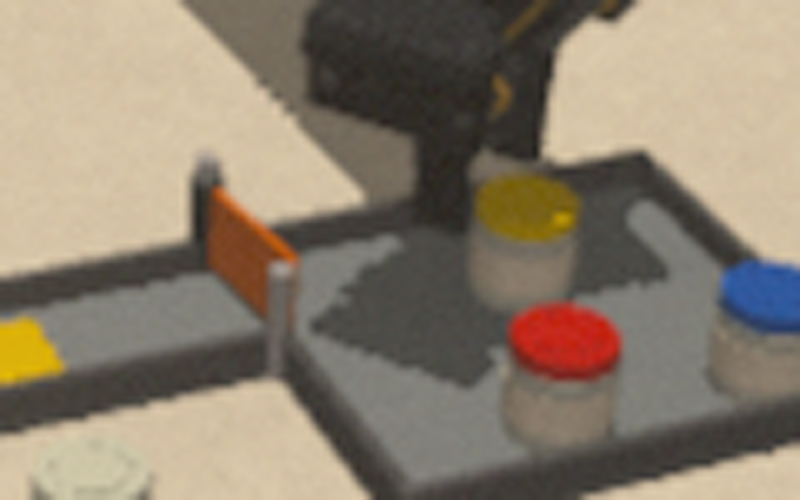

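The tin stands upright in the collecting area at about (339,236) and the gate is shut at about (298,233). My turn sign was wrong in the last push, so the fingers rotated to 36° instead of 4°, with no harm. Now I lift clear.

Request:
drive_tool(angular=[[0, 0, 0], [0, 0, 0], [0, 0, 0], [0, 0, 0], [0, 0, 0], [0, 0, 0], [0, 0, 0], [0, 0, 0]], delta_pos=[[0, 0, -0.8], [0, 0, -2], [0, 0, -3], [0, 0, -3], [0, 0, -3], [0, 0, -3], [0, 0, 0], [0, 0, 0]], gripper=[6, 6, 6, 6, 6, 6, 6, 6])

```text
time_s: 11.35
tool_pos: [0.5092, 0.1167, 0.1777]
tool_rot: [-180.0, 0.1, -139.1]
force: [-0.2, -0.3, 0.2]
grip_width: 0.0603
grasp_force: 0.0
```

Run:
```python
from h import *
S=cam("scene");where()
for t in("tin","tin_red","tin_blue","tin_white"):
  print(t,[(round(d["p"],2),np.round(d["centre"]),np.round(w2tr(P,toz(S,[d["centre"]],.03))[0]*1e3)) for d in models.cut_out(S,t)[:3]])
px=S["pixels"].astype(int); m=(px[...,0]>120)&(px[...,1]<110)&(px[...,2]<70)&(px[...,0]-px[...,1]>60); m[:, :285]=0;m[:,312:]=0;m[:218]=0;m[255:]=0
ys,xs=np.nonzero(m);print("orange",xs.min(),xs.max(),ys.min(),ys.max(),len(xs))
print(np.round(proj(S,tr2w(P,[[0,.035,.048],[0,-.03,.048],[0,-.03,.01]]))))
```

```text
t 11.4 tcp [109.6   5.7 176.6] phi 35.9 open 60.0 L [140.   27.7] T [ 79.2 -16.2] F [-0.2  0.8 -0.6] rot [ 1.7998e+02 -1.0000e-02 -1.3909e+02]
tin [(0.76, array([233., 275.]), array([-204., -110.,   30.])), (0.71, array([337., 231.]), array([112., -23.,  30.]))]
tin_red [(0.91, array([342., 251.]), array([  79., -112.,   30.]))]
tin_blue [(0.68, array([372., 245.]), array([ 165., -114.,   30.])), (0.32, array([351., 184.]), array([297., 218.,  30.]))]
tin_white [(0.9, array([271., 271.]), array([-118., -125.,   30.])), (0.46, array([171., 199.]), array([-284.,  312.,   30.]))]
orange 292 300 223 234 20
[[291. 222.]
 [301. 234.]
 [300. 246.]]
```

The gate is shut, the tin is in the collecting area and the bystanders have not moved.

```bash
python3 -c "
from cell import env
print(env.sign_off())"
```

```text
the job is handed in; nothing more can be done
None
```

The yellow-lidded tin stands upright in the collecting area, the gate is shut behind it, the other tins read where they stood before, and the job was handed in at about 12 s.

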